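# Seat the X-ray marker post and hold the viewing mirror on it

### The arm

A 7-joint arm with a two-finger parallel gripper is mounted at the origin on the work surface. World frame = base frame: x ahead of the robot, y to its left, z up, the work surface at z = 0. Lengths are in m, angles in rad, forces in N, time in s.
With the tool pointing down it reaches from about 0.425 to 0.925 m from the base axis. Payload 6.8 kg.
Tool frame: the origin (TCP) lies midway between the tips of the shut fingers; the grasp point (between the pads) lies 19 mm behind it; z points along the fingers, y is the line along which they close (so a half turn about z gives the same grasp; the last joint's range is limited). The gripper opens to 88 mm and grips with 3 to 60 N. Pads are 20 mm wide; open, the fingers measure 115 mm over their backs; the gripper's body (75 mm by 178 mm) begins 61 mm behind the grasp point.
Start: joints at [-1.381, 0.477, 0.022, 1.555, -0.011, 1.109, -0.083], TCP at [0.198, 0.645, 0.223] pointing down, gripper open.
Joint ranges: [-2.96, 2.96], [-0.34, 2.1], [-1.41, 1.46], [0.24, 2.44], [-1.37, 4.51], [0.17, 1.92], [-2.96, 2.96]. Speed limits (rad/s): [2.39, 2.39, 3.14, 3.14, 3.14, 3.14, 3.14].

### API

Orientations are given as a 3x3 rotation matrix whose columns are the frame's x, y, z axes.
In Python, from station import state, eyes, robot gives the robot as it stands.
- The arm moves only by the tool arm_command, never from a script. Its argument "plan" is text: rows parted by semicolons, each of 4 numbers parted by spaces: the shift along the tool's x, y, z in m, then the turn about the tool's z in rad. In form: dx dy dz roll; .... A call has 1 to 5 rows; each row is the pose to reach, as a shift and turn from the pose commanded when the call began, along the tool's axes at that moment; what a row does not reach only later rows make up. A row lasts 1/10 s, in which the tool goes at most 50 mm and 8.59 degrees, less where a joint would pass 70% of its speed; a pose out of reach is approached as far as the arm can. A call with a gripper value outside its range is refused whole. "grip" is the closure in counts, from 0 (fully open) to 255 (shut), set as the call begins (left out, the last holds). The fingers move at their own pace and stop on an object; "newtons" is the grip in N (left out, the last holds). Time passes only in rows, so rows that repeat a pose let the fingers close. It gives the time, the measured TCP pose, the force, the opening and the grip force at its end, in the units of the state.
- state(): the state, without advancing time (a new reading comes with each control period).
- eyes.snapshot(name): name is "scene" or "top" or "wrist"; returns (picture, depth): 420x560x3 uint8, red, green, blue; 420x560 float32, m along the optical axis (not along the pixel's ray), 0 where there is no reading.
- eyes.camera_model(name): a dict with "vertical_fov" (degrees; the focal length in pixels is half the picture's height over the tangent of half this angle, whatever the lens; pixels are square), "cx", "cy" (the principal point, pixels), "extrinsics" (4x4, takes a point from world to camera coordinates); the wrist camera has in their place "hand_eye" (4x4, takes a point from camera to tool coordinates, whose origin is the TCP and whose axes are the flange's). Camera axes: x right, y down, z forward; pixel columns grow to the right and rows downward; lengths in m; the calibration is good to about 2 mm. A picture is of the moment at which its call begins: read the wrist's pose just before it. camera_model takes no time and is no camera call.
- robot.sign_off(): hands the job in; it is judged then, once.
The state is a dict: "time": time; "joints": joint angles; "dq": joint speeds; "effort": joint torques, N m; "eef_pos": TCP position; "eef_rot": TCP orientation; "contact_force": force on the tool from outside, world axes, zero at the start; "moment": the same for the moment, N m; "gripper_width": finger opening in m; "grip_force": force on a finger pad.
Only numpy, scipy, OpenCV 4.12 (cv2) and the standard library are available. Lean on these libraries where they do the work, as an engineer would, in place of code of your own. Each camera call takes 0.05 s, during which the arm holds its last target. There are 200 camera calls.

### The job

Stand the tall marker post, steel head up, fully down in the round pocket of the aluminium block and let go of it. Then take the small sprung mirror by the white grip bar on its top and turn it until the little camera on the same base sees the post's steel head in the mirror, well centred in its view, and finish while still holding the mirror steadily at that angle, as it springs back if released. Keep the fingers off the mirror glass and leave the short post, mouse, tape roll and pill jar where they are.

Things in the scene. Friction and masses are not known exactly. Their poses are not given: they have to be found in the camera images.
- marker: Tall marker post, loose, about 160 g: grey plastic foot disc 44 mm diameter, 12 mm thick; aluminium stem 12 mm diameter; steel drum head 25 mm diameter, spanning 60 to 84 mm above the underside. Origin: centre of the foot's underside, z up the stem. Starts standing on the table, head up; grip it by the head. The short post looks alike but is only 56 mm tall.
- marker_head (a point): Centre of the tall post's steel drum head, 72 mm above the post's underside.
- block: Fixed aluminium block 90 x 90 x 20 mm with one round pocket in the middle of its top: 47 mm diameter, 8 mm deep, so a seated post's underside is 12 mm above the table and its head centre 84 mm. Origin: centre of the underside, z up.
- block_hole0 (a point): Centre of the pocket's mouth, on the block's top face (20 mm above the table).
- viewer: Fixed viewer: grey base plate 90 mm (x) by 270 mm (y from -235 to +35 mm), 12 mm thick, with a white camera at its -y end (top 106 mm above the table) and the swivelling mirror near its +y end. Origin: on the table, below the mirror's vertical turning axis; z up. The camera looks along +y at the mirror.
- lens (a point): Centre of the camera's front lens, 145 mm from the mirror axis along the viewer's -y, 84 mm above the table. It looks straight at the mirror axis.
- mirror (a joint): Turn of the mirror on its vertical axis, rad: 0 at its rest stop, growing clockwise seen from above, up to 1.15. At 0 the reflecting face's normal points 100 degrees clockwise from the viewer's +x. A spring (0.1 N m per rad, 0.025 N m at rest) returns it to 0 when released. The mirror in its grey frame is 64 mm wide, 68 mm tall, its centre 84 mm above the table.
- mirror_grip (a point): White plastic grip bar on top of the mirror, turning with it: 10 mm thick (its x, which is the mirror's normal), 34 mm long (its y), 30 mm tall, spanning 126 to 156 mm above the table. Origin: the bar's centre, 141 mm above the table, 4 mm behind the mirror's axis. Pinch it across its thickness from above.
- mirror_glass (a point): The mirror glass, 56 x 56 mm, 4 mm thick, facing its own +x. Origin: centre of its reflecting face, on the turning axis. Not to be touched by the fingers.
- sight_line (a point): The camera's line of sight after reflection: origin on the mirror axis 84 mm above the table, its x axis runs from there along the reflected central ray (it turns twice as fast as the mirror). The camera sees centred whatever lies on this x axis. Nothing physical.
- short_marker: Short marker post, loose, 56 mm tall, same 44 mm foot and 25 mm drum head (head spanning 32 to 56 mm). A bystander: leave it. Origin: centre of its underside.
- mouse: Dark grey computer mouse 100 x 60 x 32 mm, loose bystander. Origin: centre of its underside.
- tape: Roll of blue bandage tape lying flat, 72 mm diameter, 25 mm tall, loose bystander. Origin: centre of its underside.
- pills: White pill jar 48 mm diameter, 75 mm tall, loose bystander. Origin: centre of its underside.
Mind the look-alikes: they are no part of the job. Of the things that look like the block, take the one that is farthest to the robot's right at the start.

How it is judged:
By the outcome, as a careful person would: the job done as asked, in the order asked, and still so for the second after the job is handed in, while the arm keeps its last pose, push and grip.
It also fails if it takes over 54 s, if anything falls off the work surface, if the arm or the gripper's body presses on something with over 40 N, if the wrist force passes 120 N, or if a joint passes its speed limit or range.

## Working session

There is one attempt and no reset: what is moved stays moved. The work goes in short steps, Python scripts to look and compute and a tool call to move; the robot and the scene stay as the last step left them, time stands still between calls to the robot, and variables do not carry over. Pictures are saved under pics/ and viewed, at most 10 in all, crops included, and the job is handed in when it is done.

Besides the shell and the picture viewer there is one more tool, called after "Request:" as a command line: name --argument value ..., lists and objects as JSON in quotes. arm_command: Moves the arm, as the interface text tells. Its arguments: {"type":"object","properties":{"plan":{"type":"string"},"grip":{"type":"number"},"newtons":{"type":"number"}},"required":["plan"]}

```bash
mkdir -p pics; cat > h.py <<'E'
import numpy as np, cv2
from station import state, eyes, robot
def snap(n,f):
    s=state(); p,d=eyes.snapshot(n); cv2.imwrite('pics/'+f+'.png',p[:,:,::-1]); np.savez('pics/'+f+'.npz',p=p,d=d,R=s['eef_rot'],t=s['eef_pos']); return p,d
def world(n,f,pix):
    z=np.load('pics/'+f+'.npz'); m=eyes.camera_model(n); d=z['d']; F=d.shape[0]/2/np.tan(np.radians(m['vertical_fov'])/2)
    if n=='wrist':
        T=np.eye(4); T[:3,:3]=z['R']; T[:3,3]=z['t']; T=T@np.array(m['hand_eye'])
    else: T=np.linalg.inv(np.array(m['extrinsics']))
    out=[]
    for u,v in pix:
        q=d[int(v),int(u)]; c=np.array([(u-m['cx'])/F*q,(v-m['cy'])/F*q,q,1]); out.append((T@c)[:3])
    return np.array(out)
def cloud(n,f):
    z=np.load('pics/'+f+'.npz'); h,w=z['d'].shape
    vv,uu=np.mgrid[:h,:w]; m=eyes.camera_model(n); d=z['d']; F=h/2/np.tan(np.radians(m['vertical_fov'])/2)
    if n=='wrist':
        T=np.eye(4); T[:3,:3]=z['R']; T[:3,3]=z['t']; T=T@np.array(m['hand_eye'])
    else: T=np.linalg.inv(np.array(m['extrinsics']))
    c=np.stack([(uu-m['cx'])/F*d,(vv-m['cy'])/F*d,d,np.ones_like(d)],-1)
    P=(c@T.T)[...,:3]; P[d==0]=np.nan; return P
E
python3 - <<'E'
from h import *
s=state(); print(s)
for n in('top','scene'): snap(n,n+'0'); m=eyes.camera_model(n); print(n,m)
print(eyes.camera_model('wrist'))
E
```

```text
{'time': 0.0, 'joints': array([-1.38111229,  0.47778776,  0.02232086,  1.55640758, -0.01150206,
        1.10932867, -0.08311064]), 'dq': array([-4.67572851e-04, -9.79480996e-04,  6.99787632e-04,  8.74543833e-04,
       -9.21811939e-04,  8.97929021e-05,  3.73367405e-04]), 'effort': array([ 2.10773051e-04, -5.82855964e+01,  1.53495546e+00, -2.72604865e+01,
       -5.42832760e-02,  1.70454296e-02,  1.51945433e-04]), 'eef_pos': array([0.19787441, 0.64472384, 0.22170817]), 'eef_rot': array([[-9.55997026e-01,  2.93376070e-01, -4.10333794e-04],
       [ 2.93376332e-01,  9.55995420e-01, -1.75623390e-03],
       [-1.22959772e-04, -1.79933661e-03, -9.99998374e-01]]), 'contact_force': array([ 1.16232444,  0.18074857, -0.25055253]), 'moment': array([ 0.01767525, -0.00587407, -0.01046037]), 'grip_force': 0.0, 'gripper_width': 0.08784844401871421}
top {'vertical_fov': 50.74224696568036, 'cx': 287.5697193655396, 'cy': 219.2305700707061, 'extrinsics': array([[-0.02705621, -0.99957097, -0.01121801, -0.03144456],
       [-0.98483154,  0.02857796, -0.1711436 ,  0.54356653],
       [ 0.17139077,  0.0064
[... 190 characters left out ...]
'extrinsics': array([[-0.08916419,  0.99588802, -0.01602517,  0.07703044],
       [ 0.54832022,  0.03564795, -0.83550832, -0.20954812],
       [-0.83150146, -0.08328434, -0.54924406,  1.41819428],
       [ 0.        ,  0.        ,  0.        ,  1.        ]])}
{'vertical_fov': 64.09248496960635, 'cx': 276.43712849930773, 'cy': 212.8917106541178, 'hand_eye': array([[ 1.08132653e-03, -9.69724633e-01, -2.44198622e-01,
         6.72609551e-02],
       [ 9.99999319e-01,  1.15575111e-03, -1.61485489e-04,
         9.89248195e-04],
       [ 4.38829285e-04, -2.44198281e-01,  9.69725222e-01,
        -1.62361598e-01],
       [ 0.00000000e+00,  0.00000000e+00,  0.00000000e+00,
         1.00000000e+00]])}
```

View pics/top0.png

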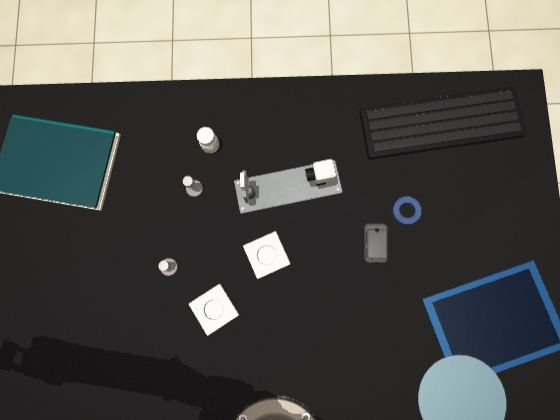

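View pics/scene0.png

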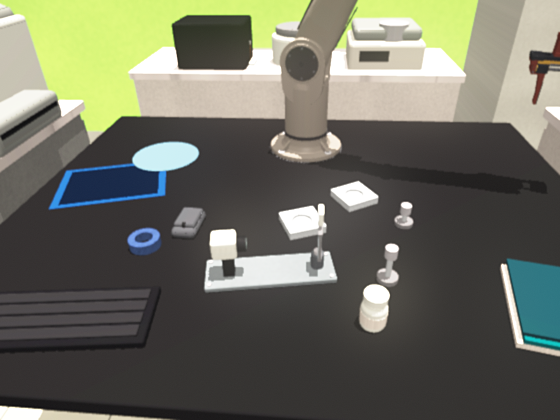

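The top view shows the tall post at (190,185), the short post at (168,267), the two blocks at (267,255) and (214,310), and the viewer at (290,185) with its mirror at (245,185) and camera at (322,172). In the top view +y is to the left, so the right-hand block is the one at (267,255).

```bash
python3 - <<'E'
from h import *
for n in('top','scene'):
    P=cloud(n,n+'0'); x,y,z=P[...,0],P[...,1],P[...,2]
    p=np.load(f'pics/{n}0.npz')['p'].astype(int)
    boxes={'top':dict(tall=(175,170,210,200),short=(155,250,182,282),blk=(238,228,296,282),blk2=(185,282,242,338),viewer=(230,155,346,216)),
     'scene':dict(tall=(375,240,402,288),short=(392,198,416,230),blk=(275,203,330,240),blk2=(328,180,380,212),viewer=(200,200,340,292))}[n]
    print(n,'table z',np.nanmedian(z[150:250,100:500] if n=='top' else z[240:250,20:100]))
    for k,(a,b,c,d) in boxes.items():
        q=P[b:d,a:c].reshape(-1,3); q=q[np.isfinite(q).all(1)]
        print(k,'zmax',q[:,2].max().round(4))
        for lo,hi in {'tall':[(.005,.02),(.03,.058),(.062,.08),(.08,.09)],'short':[(.005,.02),(.05,.06)],'blk':[(.016,.025)],'blk2':[(.016,.025)],'viewer':[(.008,.016),(.06,.12),(.098,.112),(.122,.16),(.15,.16)]}[k]:
            r=q[(q[:,2]>lo)&(q[:,2]<hi)]
            if len(r)>4:
                rc=cv2.minAreaRect((r[:,:2]*1000).astype(np.float32)); print('  ',lo,hi,len(r),r.mean(0).round(4),'rect',np.round(rc[0],1),np.round(rc[1],1),round(rc[2],1))
E
```

```text
top table z 0.0013652307118594553
tall zmax 0.0905
   0.005 0.02 176 [0.6342 0.1917 0.0122] rect [643.9 199.8] [74.6 70.5] 82.9
   0.03 0.058 7 [0.6336 0.1919 0.0372] rect [633.5 191.9] [2.5 9.1] 33.7
   0.062 0.08 20 [0.6308 0.1881 0.0719] rect [632.9 188.1] [ 9.7 23.1] 53.3
   0.08 0.09 78 [0.6372 0.1937 0.0845] rect [636.9 194.1] [22.7 22.2] 87.0
short zmax 0.0609
   0.005 0.02 166 [0.4353 0.2517 0.0117] rect [439.8 260. ] [59.7 73.2] 88.4
   0.05 0.06 86 [0.4362 0.2567 0.056 ] rect [436.2 257.7] [21.9 23.6] 0.5
blk zmax 0.0265
   0.016 0.025 997 [0.4585 0.0098 0.0207] rect [458.7   9.9] [90.4 90.1] 22.5
blk2 zmax 0.0272
   0.016 0.025 1072 [0.3276 0.1423 0.0207] rect [328.1 142.5] [90.3 90.8] 31.5
viewer zmax 0.1606
   0.008 0.016 2542 [ 0.6277 -0.0408  0.0125] rect [632.2 -58.5] [ 99.7 288.3] 10.4
   0.06 0.12 646 [ 0.6406 -0.1054  0.1009] rect [631.1 -50.9] [ 63.5 226. ] 7.5
   0.098 0.112 454 [ 0.6465 -0.1238  0.1053] rect [635.2 -49.5] [ 54.2 228.4] 12.2
   0.122 0.16 95 [0.6145 0.0526 0.1504] rect [610.3  53.2] [46.7  9.7] 0.6
   0.15 0.16 70 [0.6167 0.0533 0.1559] rect [617
[... 460 characters left out ...]
1] [40.9 41.3] 85.5
   0.05 0.06 64 [0.4399 0.2561 0.0549] rect [437.5 256.3] [23.5 24.5] 80.1
blk zmax 0.1578
   0.016 0.025 632 [0.4629 0.0056 0.0196] rect [460.3   9.1] [95.6 91.8] 21.0
blk2 zmax 0.0225
   0.016 0.025 536 [0.3325 0.1409 0.0193] rect [328.9 141.1] [96.8 94.1] 31.1
viewer zmax 0.1578
   0.008 0.016 3655 [ 0.6303 -0.047   0.0118] rect [539.4 -36.9] [293.5 362.4] 14.5
   0.06 0.12 1027 [ 0.6612 -0.1057  0.0944] rect [643.  -50.7] [ 57.5 224. ] 10.1
   0.098 0.112 467 [ 0.6566 -0.1225  0.1042] rect [646.1 -53.8] [ 47.  217.5] 5.8
   0.122 0.16 116 [0.6279 0.0534 0.1464] rect [619.1  53.2] [36.   9.9] 0.8
   0.15 0.16 59 [0.6224 0.0536 0.155 ] rect [618.6  53.6] [35.2  7.9] 0.8
```

Request:
arm_command --plan "-0.22 -0.12 0 0;-0.22 -0.12 0 0;-0.22 -0.12 0 0;-0.22 -0.12 0 0;-0.22 -0.12 0 0" --grip 0

```text
time: 0.6
eef_pos: [0.3737, 0.4646, 0.2224]
eef_rot: [[-0.956, 0.293, -0.0], [0.293, 0.956, -0.0], [0.0, -0.0, -1.0]]
contact_force: [0.0, 0.1, 0.8]
gripper_width: 0.088
grip_force: 0.0
```

Request:
arm_command --plan "-0.22 -0.12 0 0;-0.22 -0.12 0 0;-0.22 -0.12 0 0;-0.22 -0.12 0 0;-0.22 -0.12 0 0"

```text
time: 1.1
eef_pos: [0.5483, 0.2859, 0.2225]
eef_rot: [[-0.956, 0.293, -0.0], [0.293, 0.956, -0.0], [0.0, -0.0, -1.0]]
contact_force: [0.8, 0.3, -0.0]
gripper_width: 0.088
grip_force: 0.0
```

Request:
arm_command --plan "-0.113 -0.061 0 0;-0.113 -0.061 0 0;-0.113 -0.061 0 0;-0.113 -0.061 0 0;-0.113 -0.061 0 0"

```text
time: 1.6
eef_pos: [0.6373, 0.1958, 0.222]
eef_rot: [[-0.956, 0.295, -0.001], [0.295, 0.956, -0.0], [0.001, -0.0, -1.0]]
contact_force: [-0.4, -0.7, -1.3]
gripper_width: 0.0877
grip_force: 0.0
```

```bash
cat >> h.py <<'E'
def delta(w): 
    s=state(); print('pos',s['eef_pos'].round(4),'delta tool',(s['eef_rot'].T@(np.array(w)-s['eef_pos'])).round(4),'tool-y deg',np.degrees(np.arctan2(s['eef_rot'][1,1],s['eef_rot'][0,1])).round(2))
E
python3 - <<'E'
from h import *
snap('wrist','w1'); P=cloud('wrist','w1')
z=P[...,2]; m=(z>.079)&(z<.09)&(np.hypot(P[...,0]-.638,P[...,1]-.194)<.04)
r=P[m]; print(len(r),r.mean(0)); print(cv2.minEnclosingCircle((r[:,:2]*1000).astype(np.float32)),np.argwhere(m).mean(0))
m=(z>.008)&(z<.016)&(np.hypot(P[...,0]-.638,P[...,1]-.194)<.04); r=P[m]; print(len(r),cv2.minEnclosingCircle((r[:,:2]*1000).astype(np.float32)))
E
```

```text
564 [0.63755399 0.197864   0.08411334]
((638.0805053710938, 197.63931274414062), 12.4896240234375) [203.79078014 277.7641844 ]
698 ((638.0236206054688, 197.74395751953125), 21.843280792236328)
```

View pics/w1.png

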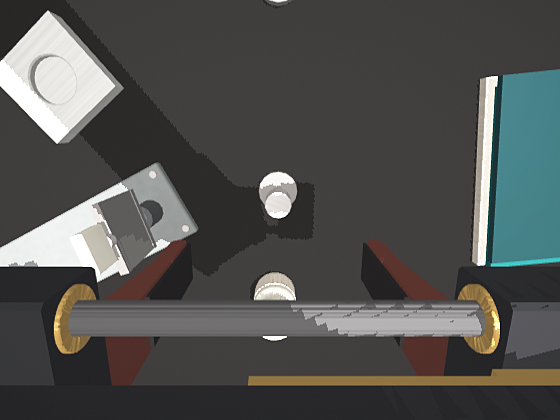

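The wrist view shows the tall post's head at (278,204), between the fingers, and the jar behind at (275,290). The post is at (0.638, 0.198).

Request:
arm_command --plan "0 0.002 0.04 0;0 0.002 0.08 0;0 0.002 0.12 0;0 0.002 0.15 0;0 0.002 0.167 0"

```text
time: 2.15
eef_pos: [0.6353, 0.1999, 0.0528]
eef_rot: [[-0.957, 0.29, -0.004], [0.29, 0.957, -0.0], [0.004, -0.002, -1.0]]
contact_force: [-0.8, -0.6, 0.1]
gripper_width: 0.0881
grip_force: 0.0
```

Request:
arm_command --plan "0 0 0 0;0 0 0 0;0 0 0 0;0 0 0 0;0 0 0 0" --grip 255 --newtons 25

```text
time: 2.65
eef_pos: [0.6389, 0.1983, 0.0569]
eef_rot: [[-0.956, 0.294, 0.002], [0.294, 0.956, 0.001], [-0.001, 0.001, -1.0]]
contact_force: [-0.8, -0.9, 0.1]
gripper_width: 0.0516
grip_force: 0.0
```

Request:
arm_command --plan "0 0 0 0;0 0 0 0;0 0 0 0;0 0 0 0"

```text
time: 3.05
eef_pos: [0.6381, 0.1979, 0.0556]
eef_rot: [[-0.956, 0.294, -0.0], [0.294, 0.956, -0.0], [0.0, -0.0, -1.0]]
contact_force: [-0.2, -0.5, 0.5]
gripper_width: 0.0243
grip_force: 25.0
```

Request:
arm_command --plan "0 0 -0.03 0;0 0 -0.07 0;0 0 -0.1 0;0 0 -0.1 0"

```text
time: 3.45
eef_pos: [0.6409, 0.1988, 0.1603]
eef_rot: [[-0.956, 0.294, 0.007], [0.294, 0.956, 0.003], [-0.006, 0.005, -1.0]]
contact_force: [0.4, -0.2, -2.2]
gripper_width: 0.0246
grip_force: 25.0
```

Request:
arm_command --plan "0.02 -0.04 0 0;0.04 -0.08 0 0;0.06 -0.12 0 0;0.08 -0.16 0 0;0.1 -0.2 0 0"

```text
time: 3.95
eef_pos: [0.4814, 0.0349, 0.1543]
eef_rot: [[-0.956, 0.293, -0.002], [0.293, 0.956, -0.001], [0.002, -0.001, -1.0]]
contact_force: [1.3, -0.7, -1.2]
gripper_width: 0.0246
grip_force: 25.0
```

Request:
arm_command --plan "0.01 -0.02 0 0;0.015 -0.033 0 0;0.015 -0.033 0 0;0.015 -0.033 0 0"

```text
time: 4.35
eef_pos: [0.4607, 0.0099, 0.1555]
eef_rot: [[-0.956, 0.293, 0.001], [0.293, 0.956, 0.0], [-0.0, 0.001, -1.0]]
contact_force: [0.9, -0.1, -2.4]
gripper_width: 0.0243
grip_force: 25.0
```

```bash
python3 - <<'E'
from h import *
p,d=snap('wrist','w2'); P=cloud('wrist','w2'); z=P[...,2]
m=(z>.016)&(z<.025)&(np.hypot(P[...,0]-.46,P[...,1]-.01)<.08)
r=P[m]; print(len(r),r.mean(0),cv2.minAreaRect((r[:,:2]*1000).astype(np.float32)))
delta([.4595,.0095,.07]); print(state()['grip_force'],state()['gripper_width'])
cv2.imwrite('pics/w2b.png',p[:,:,::-1])
E
```

```text
5574 [0.44503893 0.01747901 0.0202745 ] ((459.2359924316406, 12.471832275390625), (90.19113159179688, 90.08937072753906), 22.835018157958984)
pos [0.461  0.0103 0.1556] delta tool [ 0.0013 -0.0012  0.0856] tool-y deg 73.02
24.99980092048645 0.024357024600005824
```

View pics/w2.png

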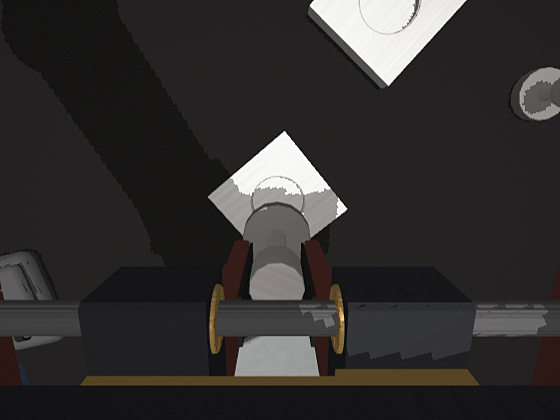

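Wrist view: block at (278,190), with the pocket rim at (277,198) partly hidden by the held post's foot (277,228). Next I compare the held post with the pocket in this same frame.

```bash
python3 - <<'E'
from h import *
P=cloud('wrist','w2'); z=P[...,2]; near=np.hypot(P[...,0]-.461,P[...,1]-.0103)<.04
for lo,hi in((.105,.119),(.12,.157),(.163,.183),(.183,.19)):
    r=P[near&(z>lo)&(z<hi)]
    if len(r)>5: print(lo,len(r),r.mean(0).round(4),cv2.minEnclosingCircle((r[:,:2]*1000).astype(np.float32)))
# pocket floor
r=P[(z>.009)&(z<.0155)&(np.hypot(P[...,0]-.459,P[...,1]-.0125)<.035)]; print(len(r),r.mean(0),r.min(0),r.max(0),cv2.minEnclosingCircle((r[:,:2]*1000).astype(np.float32)))
E
```

```text
0.105 2282 [0.4548 0.0127 0.1122] ((460.9742736816406, 10.908709526062012), 21.734357833862305)
0.12 239 [0.4562 0.0121 0.1335] ((449.023681640625, 14.540567398071289), 19.988866806030273)
0.163 1557 [0.4512 0.0139 0.1739] ((452.6866760253906, 13.425859451293945), 21.44923973083496)
0.183 2113 [0.4569 0.0121 0.1848] ((449.2724609375, 14.510518074035645), 22.062267303466797)
1143 [0.45213152 0.01495543 0.0122983 ] [ 0.43685403 -0.01086703  0.00996176] [0.47406239 0.03569793 0.01437686] ((459.82196044921875, 12.27139663696289), 23.443565368652344)
```

Request:
arm_command --plan "0.002 0.001 0.03 0;0.002 0.001 0.055 0;0.002 0.001 0.07 0;0.002 0.001 0.07 0;0.002 0.001 0.07 0"

```text
time: 4.9
eef_pos: [0.459, 0.0114, 0.0857]
eef_rot: [[-0.956, 0.292, -0.0], [0.292, 0.956, -0.0], [0.0, -0.0, -1.0]]
contact_force: [0.9, -0.3, -1.8]
gripper_width: 0.0244
grip_force: 25.0
```

```bash
python3 - <<'E'
from h import *
p,d=snap('wrist','w3'); P=cloud('wrist','w3'); z=P[...,2]; s=state(); print(s['eef_pos'])
near=np.hypot(P[...,0]-.46,P[...,1]-.011)<.03
def c(m): r=P[m]; print(len(r),r.mean(0).round(4),cv2.minEnclosingCircle((r[:,:2]*1000).astype(np.float32)))
c(near&(z>.0375)&(z<.047)); c((z>.009)&(z<.0155)&(np.hypot(P[...,0]-.459,P[...,1]-.0125)<.035))
r=P[(z>.016)&(z<.025)&(np.hypot(P[...,0]-.46,P[...,1]-.01)<.08)]; print(cv2.minAreaRect((r[:,:2]*1000).astype(np.float32)))
snap('top','t3');P=cloud('top','t3');z=P[...,2]
near=np.hypot(P[...,0]-.46,P[...,1]-.011)<.03
cv2.imwrite('pics/w3c.png',np.hstack([cv2.resize(p[120:300,170:390,::-1],None,fx=2,fy=2)]))
E
```

```text
[0.45928246 0.01126148 0.08615159]
2207 [0.4533 0.0141 0.0425] ((459.5948181152344, 12.292887687683105), 21.813539505004883)
510 [0.4457 0.0177 0.0123] ((458.83917236328125, 12.833526611328125), 23.41164207458496)
((459.38458251953125, 12.485992431640625), (90.36849975585938, 90.2940673828125), 22.84831428527832)
```

View pics/w3c.png

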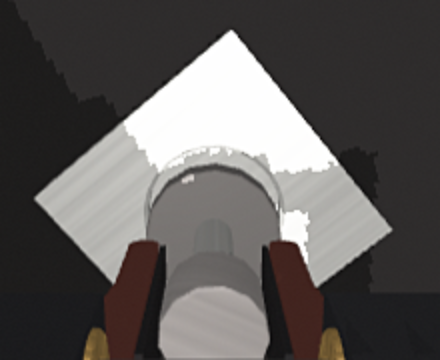

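The foot is over the pocket: the rim is evenly visible around the foot at crop (213,215), within 0.5 mm. I lower it now.

Request:
arm_command --plan "0 0 0.005 0;0 0 0.009 0;0 0 0.013 0;0 0 0.016 0;0 0 0.018 0"

```text
time: 5.5
eef_pos: [0.4581, 0.0105, 0.0674]
eef_rot: [[-0.956, 0.293, -0.0], [0.293, 0.956, -0.0], [0.0, -0.0, -1.0]]
contact_force: [1.1, -2.1, 14.9]
gripper_width: 0.0246
grip_force: 25.0
```

Request:
arm_command --plan "0 0 0 0;0 0 0 0;0 0 0 0"

```text
time: 5.8
eef_pos: [0.4582, 0.0106, 0.0677]
eef_rot: [[-0.956, 0.293, -0.0], [0.293, 0.956, 0.0], [0.0, 0.0, -1.0]]
contact_force: [-0.1, 1.2, -1.6]
gripper_width: 0.0245
grip_force: 25.0
```

Request:
arm_command --plan "0 0 0 0;0 0 0 0;0 0 0 0;0 0 0 0;0 0 0 0" --grip 0

```text
time: 6.3
eef_pos: [0.4583, 0.0106, 0.0677]
eef_rot: [[-0.956, 0.293, 0.0], [0.293, 0.956, 0.0], [-0.0, 0.0, -1.0]]
contact_force: [0.9, 0.1, 0.1]
gripper_width: 0.0609
grip_force: 0.0
```

Request:
arm_command --plan "0 0 0 0;0 0 -0.04 0;0 0 -0.08 0;0 0 -0.12 0;0 0 -0.16 0"

```text
time: 6.8
eef_pos: [0.4578, 0.0104, 0.2292]
eef_rot: [[-0.956, 0.294, -0.0], [0.294, 0.956, -0.0], [0.0, -0.0, -1.0]]
contact_force: [1.2, 1.0, 0.6]
gripper_width: 0.0879
grip_force: 0.0
```

```bash
python3 - <<'E'
from h import *
p,d=snap('wrist','w4'); P=cloud('wrist','w4'); z=P[...,2]
near=np.hypot(P[...,0]-.46,P[...,1]-.011)<.035
def c(m):
    r=P[m]; print(len(r),r.mean(0).round(4),cv2.minEnclosingCircle((r[:,:2]*1000).astype(np.float32)))
c(near&(z>.09)&(z<.1)); c(near&(z>.0225)&(z<.028))
cv2.imwrite('pics/w4c.png',p[:,:,::-1])
delta([.618,.053,.2])
E
```

```text
583 [0.4584 0.0114 0.0961] ((458.98223876953125, 11.292284965515137), 12.370044708251953)
704 [0.4527 0.0131 0.0242] ((453.9747619628906, 12.369623184204102), 25.2916316986084)
pos [0.4614 0.0107 0.2353] delta tool [-0.1369  0.0863  0.0369] tool-y deg 72.89
```

View pics/w4.png

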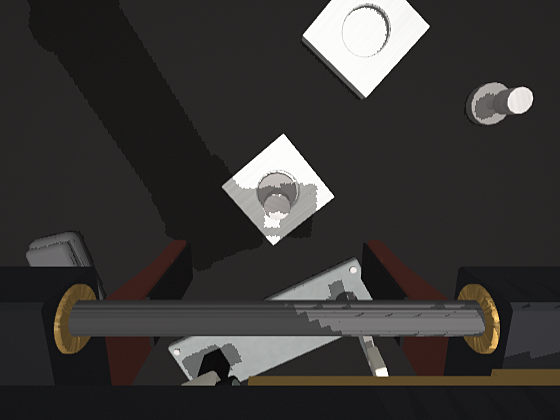

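The post stands seated and upright: its head top is at 0.096 m and it sits in the pocket at (278,190). I go over the viewer now.

Request:
arm_command --plan "-0.217 0.014 -0.07 -0.28;-0.217 0.014 -0.07 -0.28;-0.217 0.014 -0.07 -0.28;-0.217 0.014 -0.07 -0.28;-0.217 0.014 -0.07 -0.28"

```text
time: 7.35
eef_pos: [0.6728, -0.0407, 0.298]
eef_rot: [[-1.0, 0.018, 0.002], [0.018, 1.0, -0.001], [-0.002, -0.001, -1.0]]
contact_force: [0.5, -0.3, -0.4]
gripper_width: 0.0877
grip_force: 0.0
```

Request:
arm_command --plan "0 0 0 0;0 0 0 0;0 0 0 0"

```text
time: 7.65
eef_pos: [0.6685, -0.0393, 0.2969]
eef_rot: [[-1.0, 0.018, -0.002], [0.018, 1.0, 0.0], [0.002, 0.0, -1.0]]
contact_force: [-0.6, -0.3, -0.2]
gripper_width: 0.0878
grip_force: 0.0
```

```bash
python3 - <<'E'
from h import *
p,d=snap('wrist','w5'); P=cloud('wrist','w5'); z=P[...,2]
g=(P[...,0]>.5)&(abs(P[...,1]+.05)<.25)
def c(lo,hi,b=0):
    r=P[g&(z>lo)&(z<hi)]; 
    if b is not 0: r=r[b(r)]
    rc=cv2.minAreaRect((r[:,:2]*1000).astype(np.float32)); print(lo,len(r),r.mean(0).round(4),np.round(rc[0],1),np.round(rc[1],1),round(rc[2],2))
c(.008,.016); c(.15,.163); c(.1,.111,lambda r:r[:,1]<-.05)
r=P[(z>.09)&(z<.1)&(np.hypot(P[...,0]-.46,P[...,1]-.011)<.035)]
if len(r): print('head',r.mean(0),cv2.minEnclosingCircle((r[:,:2]*1000).astype(np.float32)))
delta([.618,.053,.2])
E
```

```text
0.008 11091 [ 0.6354 -0.0538  0.0123] [638.3 -81.4] [307.9 466.7] 6.26
0.15 473 [0.6177 0.0554 0.1555] [617.5  56.1] [33.4 10.5] 0.9
0.1 1990 [ 0.6505 -0.1322  0.1055] [ 650.  -125.4] [45.9 68.4] 10.37
pos [ 0.6685 -0.0393  0.2971] delta tool [0.052  0.0913 0.0972] tool-y deg 89.0<stdin>:6: SyntaxWarning: "is not" with 'int' literal. Did you mean "!="?
```

View pics/w5.png

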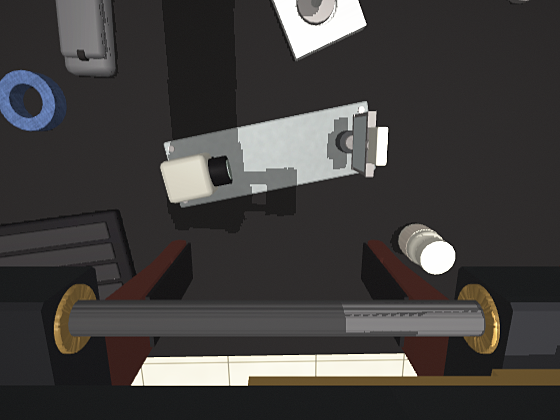

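Wrist view: mirror bar at (381,146), camera (188,175), base plate between them. I refine the base yaw.

```bash
cat > fit.py <<'E'
from h import *
P=cloud('wrist','w5'); z=P[...,2]
m=((z>.009)&(z<.1)).astype(np.uint8)
n,l,st,ce=cv2.connectedComponentsWithStats(((z>.008)&(z<.016)&(P[...,0]>.52)).astype(np.uint8))
k=1+np.argmax(st[1:,4]); r=P[l==k]; rc=cv2.minAreaRect((r[:,:2]*1000).astype(np.float32)); print('base',rc)
r=P[(z>.15)&(z<.163)&(P[...,1]>0)&(P[...,0]>.5)]; bar=np.array(cv2.minAreaRect((r[:,:2]*1000).astype(np.float32))[0])/1000
q=P[(z>.1)&(z<.111)&(P[...,1]<-.05)&(P[...,0]>.5)]; print('cam',cv2.minAreaRect((q[:,:2]*1000).astype(np.float32)))
head=np.array([.459,.012])
for yaw in (10,10.5,11):
    n=np.radians(yaw-100); ax=bar+.004*np.array([np.cos(n),np.sin(n)])
    a=np.radians(yaw-90); lens=ax+.145*np.array([np.cos(a),np.sin(a)])
    h=head-ax; th=np.degrees(np.arctan2(h[1],h[0])); 
    bis=(th+yaw-90)/2; print(yaw,'axis',ax.round(4),'lens',lens.round(4),'head dir',round(th,2),'normal',round(bis,2),'turn deg',round(yaw-100-bis,2),'final bar',(ax-.004*np.array([np.cos(np.radians(bis)),np.sin(np.radians(bis))])).round(4))
E
python3 fit.py
```

```text
base ((635.6949462890625, -45.77256774902344), (90.05049133300781, 269.6675720214844), 10.279501914978027)
cam ((649.9825439453125, -125.39259338378906), (45.85469055175781, 68.44766998291016), 10.368987083435059)
10 axis [0.6175 0.0521] lens [ 0.6427 -0.0907] head dir -165.81 normal -122.91 turn deg 32.91 final bar [0.6197 0.0554]
10.5 axis [0.6176 0.0521] lens [ 0.644  -0.0905] head dir -165.82 normal -122.66 turn deg 33.16 final bar [0.6197 0.0554]
11 axis [0.6176 0.0521] lens [ 0.6453 -0.0903] head dir -165.82 normal -122.41 turn deg 33.41 final bar [0.6198 0.0555]
```

Request:
arm_command --plan "0.052 0.094 0.09 -0.02;0.052 0.094 0.09 -0.02;0.052 0.094 0.09 -0.02;0.052 0.094 0.09 -0.02;0.052 0.094 0.09 -0.02" --grip 120

```text
time: 8.2
eef_pos: [0.6183, 0.056, 0.2075]
eef_rot: [[-1.0, -0.004, -0.001], [-0.004, 1.0, -0.0], [0.001, -0.0, -1.0]]
contact_force: [0.7, -0.8, 0.3]
gripper_width: 0.0512
grip_force: 0.0
```

```bash
python3 - <<'E'
from h import *
snap('wrist','w6'); P=cloud('wrist','w6'); z=P[...,2]
r=P[(z>.15)&(z<.163)&(abs(P[...,1]-.056)<.03)&(abs(P[...,0]-.6177)<.04)]
print(len(r),cv2.minAreaRect((r[:,:2]*1000).astype(np.float32)) if len(r)>5 else '')
delta([.6177,.056,.128]); print(state()['gripper_width'])
E
```

```text
731 ((617.4365844726562, 56.239532470703125), (33.58879852294922, 9.516416549682617), 0.44631868600845337)
pos [0.6195 0.0547 0.2084] delta tool [0.0018 0.0013 0.0804] tool-y deg 90.12
0.04825825619576057
```

Bar confirmed at (0.6175, 0.0562). I descend to TCP z of about 0.128.

Request:
arm_command --plan "0.001 0 0.03 0;0.001 0 0.055 0;0.001 0 0.07 0;0.001 0 0.079 0;0.001 0 0.079 0"

```text
time: 8.75
eef_pos: [0.6184, 0.0545, 0.1282]
eef_rot: [[-1.0, -0.001, -0.001], [-0.001, 1.0, -0.0], [0.001, -0.0, -1.0]]
contact_force: [-0.7, -0.0, 0.2]
gripper_width: 0.0466
grip_force: 0.0
```

Request:
arm_command --plan "0 0 0 0;0 0 0 0;0 0 0 0;0 0 0 0;0 0 0 0" --grip 255 --newtons 30

```text
time: 9.25
eef_pos: [0.6186, 0.0553, 0.129]
eef_rot: [[-1.0, -0.002, 0.0], [-0.002, 1.0, 0.0], [-0.0, 0.0, -1.0]]
contact_force: [0.5, 0.1, -0.1]
gripper_width: 0.0101
grip_force: 1.4
```

Request:
arm_command --plan "0 0 0 0;0 0 0 0;0 0 0 0"

```text
time: 9.55
eef_pos: [0.6186, 0.0553, 0.129]
eef_rot: [[-1.0, -0.002, 0.0], [-0.002, 1.0, 0.0], [-0.0, 0.0, -1.0]]
contact_force: [-0.1, 0.0, 3.2]
gripper_width: 0.0097
grip_force: 30.0
```

```bash
python3 - <<'E'
from h import *
s=state(); delta([.6177,.056,.128]); print(s['contact_force'],s['moment'],s['gripper_width'])
E
```

```text
pos [0.6186 0.0553 0.129 ] delta tool [0.0009 0.0007 0.001 ] tool-y deg 90.13
[-0.10774479  0.04147112  3.15290704] [0.02285719 0.12458021 0.00224465] 0.009669165019309423
```

Request:
arm_command --plan "-0.0004 0 0 0.115;-0.0008 -0.0002 0 0.23;-0.0012 -0.0005 0 0.345;-0.0016 -0.0008 0 0.46;-0.002 -0.0012 0 0.575"

```text
time: 10.05
eef_pos: [0.6209, 0.0548, 0.129]
eef_rot: [[-0.838, 0.545, 0.001], [0.545, 0.838, 0.001], [-0.0, 0.001, -1.0]]
contact_force: [-0.8, 1.8, 1.9]
gripper_width: 0.0099
grip_force: 30.0
```

Request:
arm_command --plan "0 0 0 0;0 0 0 0;0 0 0 0"

```text
time: 10.35
eef_pos: [0.6208, 0.0548, 0.129]
eef_rot: [[-0.842, 0.54, 0.001], [0.54, 0.842, 0.001], [-0.0, 0.001, -1.0]]
contact_force: [-0.1, 3.0, 4.2]
gripper_width: 0.0096
grip_force: 30.0
```

```bash
python3 - <<'E'
from h import *
s=state(); delta([.6206,.0541,.129]); print(s['contact_force'],s['moment'],s['gripper_width'],s['time'])
p,d=snap('wrist','w7'); snap('top','t7'); snap('scene','s7')
P=cloud('wrist','w7'); z=P[...,2]
for nm in('w7','t7','s7'):
    P=cloud({'w':'wrist','t':'top','s':'scene'}[nm[0]],nm); z=P[...,2]
    r=P[(z>.088)&(z<.101)&(np.hypot(P[...,0]-.46,P[...,1]-.011)<.035)]
    if len(r)>5: print(nm,'head',len(r),r.mean(0).round(4),cv2.minEnclosingCircle((r[:,:2]*1000).astype(np.float32)))
a,b=[cv2.imread(f'pics/{x}.png') for x in('t7','w7')]
cv2.imwrite('pics/f7.png',np.hstack([cv2.resize(a[120:330,150:360],(400,400)),cv2.resize(b[:,:],(400,300)) if 0 else cv2.resize(b[:300,130:430],(400,400))]))
E
```

```text
pos [0.6208 0.0548 0.129 ] delta tool [-0.0002 -0.0007 -0.    ] tool-y deg 57.34
[-0.11265966  2.96771221  4.16067516] [ 0.47322427 -0.02314194  0.11636428] 0.00959783038452454 10.35
w7 head 2170 [0.461  0.0125 0.0954] ((459.6536560058594, 11.477038383483887), 12.910400390625)
t7 head 88 [0.4583 0.0081 0.0966] ((458.7293395996094, 8.078847885131836), 12.327110290527344)
s7 head 70 [0.4638 0.0081 0.0942] ((460.8466796875, 7.366833209991455), 13.303874969482422)
```

View pics/f7.png

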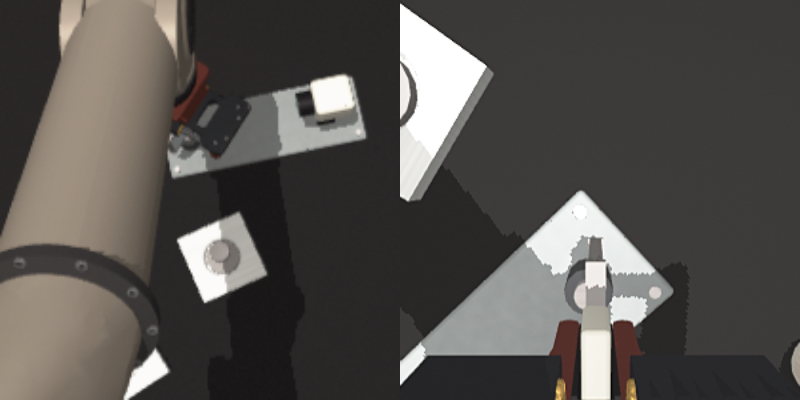

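```bash
python3 - <<'E'
from h import *
z0=np.load('pics/w7.npz'); P=cloud('wrist','w7'); p=z0['p'].astype(int); z=P[...,2]
m=(z>.148)&(z<.163)&(np.hypot(P[...,0]-.62,P[...,1]-.055)<.03)&(p.min(2)>120)
r=P[m]; rc=cv2.minAreaRect((r[:,:2]*1000).astype(np.float32)); print(len(r),rc)
# edge direction: per-row left/right edges
rows=[v for v in range(420) if m[v].sum()>5]
L=np.array([P[v,np.where(m[v])[0][0],:2] for v in rows]);R=np.array([P[v,np.where(m[v])[0][-1],:2] for v in rows])
for E in(L,R):
    c=cv2.fitLine(E.astype(np.float32),cv2.DIST_HUBER,0,.001,.001).ravel(); print(len(E),np.degrees(np.arctan2(c[1],c[0])))
E
```

```text
1251 ((613.4535522460938, 54.554908752441406), (19.072547912597656, 25.079362869262695), 57.34199523925781)
57 -33.089077
57 -32.1966
```

```bash
python3 -c "
from h import *
s=state();print(s['time'],s['dq'].round(4),s['grip_force']);print(robot.sign_off())"
```

```text
10.5 [-0.0014 -0.0016  0.0007  0.     -0.0022 -0.0001 -0.0055] 30.000782310962677
the job is handed in; nothing more can be done
None
```

The job is handed in at 10.5 s: the tall post is seated upright in the right-hand block's pocket and released, and the arm is still holding the mirror by its grip bar, turned about 33° clockwise, within about 0.3° of the angle I worked out to centre the steel head (I had no picture from the little camera to check it).

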